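# Load a test coupon under the spring contact

## Task

Load the green circuit-board coupon into the blue test fixture: press the red pad of the spring clip down with one fingertip to raise its brass nose and, while holding it down, push the coupon by its black rear block with the other fingertip, under the nose and fully home against the end stop. Then let go so that the nose comes down and clamps the coupon, and move clear. Only press and push: never lift the coupon off the bed, and leave everything else on the bench where it is.

Things in the scene. Friction and masses are not known exactly. Their poses are not given: they have to be found in the camera images.
- fixture: Blue test fixture fixed to the bench (frame in mm): origin on the bench surface, x = push direction, y towards the red pad, z up. Base x -115 to 95, y -35 to 78, its top (the bed) at z 12. Aluminium guide rails, z 12 to 20, |y| 21.5 to 26, x -85 to 80. Clip hinge lugs at y 33, up to z 36, at x -111 and 63. With the coupon nothing on it is over 46 mm above the bench.
- stop (a point): Centre of the face of the dark steel end stop (fixture x 80, y 0, z 19 mm; top at z 26), which the coupon's front edge must meet.
- clip (a joint): Angle (rad) of the spring clip, a see-saw hinged about a line along fixture x at y 33, z 30 mm. 0 = closed at rest, 0.5 = red pad fully down, nose 14 mm above the bed. Above 0.2 the nose clears the 6 mm coupon; let go, it rests on it at about 0.2. It springs back when released: about 3 N on the middle of the pad starts it, 7 N holds it fully down.
- press_pad (a point): Middle of the top of the clip's ribbed red pad, at rest at fixture x -47.5, y 57.7, z 38.4 mm. Pad 115 (x -105 to 10) x 26 mm (y 46 to 71). At rest it slopes up outwards (+y) by 0.25 rad; fully down it slopes down by 0.25 and its middle is at z 25.6. A fingertip may slide along it. A flat 13 mm wide tip 29 mm above the bench on its middle line holds the clip at about 0.4 rad.
- nose (a point): Underside of the clip's brass nose, a 10 mm thick round pin along fixture x, 14 mm long: at rest it spans fixture x 43 to 57, y 3 to 13, and its underside is 1 mm above the bed, so it blocks the coupon. It swings up as the pad goes down.
- coupon: Green circuit-board coupon lying on the bed between the rails, 90 (x) x 40 (y) x 6 mm, 70 to 140 g. Origin: centre of its underside; x = push direction like the fixture's. A black push block, 6 mm thick (x -45 to -39), 28 mm wide (y -14 to 14), stands at its rear, top 34 mm above its underside. It starts at fixture x -30 to -8 mm, front edge short of the nose; fully home it is at x 35, y 0.
- push_face (a point): On the flat rear face of the coupon's black push block (coupon x -45, y 0, z 27 mm): the face to push, 28 mm wide, open from behind and above.
- heatsink: Red finned heat sink, 40 x 40 x 24 mm, loose on the bench; leave alone. Origin at its underside.
- capacitor: Blue can capacitor standing upright, 24 mm across, 35 mm tall, loose on the bench; leave alone. Origin at its underside.
- screwdriver: Orange-handled screwdriver lying flat, 170 mm long, loose on the bench; leave alone. Origin at its underside.
- meter: Yellow and black handheld meter lying flat, 130 x 68 mm, 38 mm tall, loose on the bench; leave alone. Origin at its underside.
- parts_bin: Small open yellow parts bin, 90 x 60 x 32 mm, loose on the bench; leave alone. Origin at its underside.
- jar: Amber jar with black cap, 40 mm across, 45 mm tall, loose on the bench; leave alone. Origin at its underside.
- spool: Grey empty spool standing on its flange, 48 mm across, 33 mm tall, loose on the bench; leave alone. Origin at its underside.

How it is judged:
On the way, in this order (a step that is already met when the one before it is completed fails the run):
1. the red pad is held down by a finger, the coupon still short of the nose (value of joint clip above 0.25 rad and contact force between the fingers and fixture above 0.5 N and x of coupon in the frame of fixture below 0.001 m), for 0.1 s.
2. with the pad still held down, the coupon goes under the nose (value of joint clip above 0.22 rad and contact force between the fingers and fixture above 0.3 N and x of coupon in the frame of fixture above 0.012 m), for 0.05 s.
At the end, for the whole second after the job is handed in: The coupon lies flat on the bed between the rails, within 3 mm of touching the end stop, at rest, and the released clip's nose rests on it (clip angle 0.13 to 0.27 rad) (x of coupon in the frame of fixture between 0.032 and 0.038 m and z of coupon in the frame of fixture between 0.01 and 0.014 m and angle between coupon's own z axis and vertical below 0.06 rad and angle between the x axis of coupon and the x axis of fixture, either way round below 0.1 rad and y of coupon in the frame of fixture between -0.005 and 0.005 m and value of joint clip between 0.13 and 0.27 rad and contact force between fixture and coupon above 2 N and linear speed of coupon below 0.01 m/s).
It fails at once if the coupon is lifted or tipped off the bed (z of coupon in the frame of fixture above 0.022 m or angle between coupon's own z axis and vertical above 0.25 rad).
It fails at once if any other thing on the bench is moved more than 20 mm (distance of any of heatsink, capacitor, screwdriver, meter, parts_bin, jar, spool from where it was at the start of the episode above 0.02 m).
It also fails if it takes over 35 s, if anything falls off the work surface, if the arm or the gripper's body presses on something with over 40 N, if the wrist force passes 120 N, or if a joint passes its speed limit or range.

## Robot

A 6-joint arm with a two-finger parallel gripper is mounted at the origin on the work surface. World frame = base frame: x ahead of the robot, y to its left, z up, the work surface at z = 0. Lengths are in m, angles in rad, forces in N, time in s.
With the tool pointing down it reaches from about 0.3 to 0.775 m from the base axis. Payload 14.6 kg.
Tool frame: the origin (TCP) lies between the finger pads; the fingertips stand 19 mm ahead of it and the grasp point (between the pads) is the TCP (ctrl.finger_overhang is the distance from the TCP to the fingertips, in m); z points along the fingers, y is the direction in which the jaws open and shut (so a half turn about z gives the same grasp; the last joint's range is limited). The gripper opens to 94 mm and grips with 3 to 60 N. Pads are 16 mm wide; open, the fingers measure 119 mm over their backs; the gripper's body (75 mm by 177 mm) begins 78 mm behind the grasp point.
Start: joints at [-1.229, 0.3, 1.521, -0, 1.321, -0.067], TCP at [0.219, -0.505, 0.224] pointing down, gripper open.
Joint ranges: [-3.03, 3.03], [-0.79, 2.21], [0.23, 2.52], [-1.04, 4.18], [0, 3.07], [-2.55, 2.55]. Speed limits (rad/s): [2.22, 2.22, 2.57, 3.14, 3.14, 3.14].

## Interface

Orientations are given as [roll, pitch, yaw] about the fixed x, y, z axes, in that order (R = Rz(yaw) Ry(pitch) Rx(roll)).
In Python, from station import ctrl gives the robot as it stands.
- The arm moves only by the tool send_rows, never from a script. Its argument "series" is a list of rows, each a list of 7 numbers: the turn, a rotation vector about the tool's x, y, z in degrees, then the shift along the tool's x, y, z in m, then the gripper's target within -1 to 1 (fully open at 1, half-way at 0, shut at -1). A call has 1 to 8 rows; each row is the pose to reach, as a shift and turn from the pose commanded when the call began, along the tool's axes at that moment; what a row does not reach only later rows make up. A row lasts 1/10 s, in which the tool goes at most 50 mm and 8.59 degrees, less where a joint would pass 70% of its speed; a pose out of reach is approached as far as the arm can. A call with a gripper value outside its range is refused whole. The fingers move at their own pace and stop on an object; "force" is the grip in N (left out, the last holds). Time passes only in rows, so rows that repeat a pose let the fingers close. It gives the time, the measured TCP pose, the force and the opening at its end, in the units of the state.
- ctrl.get_obs(): the state, without advancing time (a new reading comes with each control period).
- ctrl.camera(name): name is "scene" or "top"; returns a dict with "pixels" (420x560x3 uint8, red, green, blue), "z_map" (420x560 float32, m along the optical axis (not along the pixel's ray), 0 where there is no reading), "fov_y" (degrees; the focal length in pixels is half the picture's height over the tangent of half this angle, whatever the lens; pixels are square), "cx", "cy" (the principal point, pixels), "R" (3x3) and "t" (3): a world point X has camera coordinates R X + t. Camera axes: x right, y down, z forward; pixel columns grow to the right and rows downward; lengths in m; the calibration is good to about 2 mm. A picture is of the moment at which its call begins.
- ctrl.hand_in(): hands the job in, once; it reports no verdict.
The state is a dict: "time_s": time; "qpos": joint angles; "joint_vel": joint speeds; "tau": joint torques, N m; "ee_pos": TCP position; "eef_rot": TCP orientation; "force": force on the tool from outside, world axes, zero at the start; "moment": the same for the moment, N m; "grip_width": finger opening in m.
Only numpy, scipy, OpenCV 4.12 (cv2) and the standard library are available. Lean on these libraries where they do the work, as an engineer would, in place of code of your own. Each camera call takes 0.05 s, during which the arm holds its last target.

## Working session

There is one attempt and no reset: what is moved stays moved. The work goes in short steps, Python scripts to look and compute and a tool call to move; the robot and the scene stay as the last step left them, time stands still between calls to the robot, and variables do not carry over. Pictures are saved under pics/ and viewed, and the job is handed in when it is done.

Besides the shell and the picture viewer there is one more tool, called as name(argument=value, ...), one argument or row to a line, values as JSON. send_rows: Moves the arm, as the interface text tells. Its arguments: {"type":"object","properties":{"series":{"type":"array"},"force":{"type":"number"}},"required":["series"]}

```bash
ls; mkdir -p pics; python3 - <<'E'
from station import ctrl
import cv2,numpy as np
o=ctrl.get_obs();print(o); print(ctrl.finger_overhang)
for n in ("scene","top"):
    c=ctrl.camera(n)
    cv2.imwrite(f"pics/{n}0.png",c["pixels"][:,:,::-1])
    np.savez(f"{n}0.npz",**c)
    print(n,c["fov_y"],c["cx"],c["cy"],c["R"],c["t"],-c["R"].T@c["t"])
E
```

```text
pics
{'time_s': 0.0, 'qpos': array([-1.22859879e+00,  3.00465394e-01,  1.52156356e+00,  8.33117049e-06,
        1.32071161e+00, -6.65937533e-02]), 'joint_vel': array([ 0.00013492,  0.00055425, -0.00099449,  0.00090982,  0.00014744,
        0.00024677]), 'tau': array([ 2.00591450e-03, -5.31805873e+01, -3.52737808e+01,  7.09266239e-02,
        2.43943592e-02, -9.35281719e-05]), 'ee_pos': array([ 0.21854792, -0.50445636,  0.22389686]), 'eef_rot': array([-3.14044782e+00, -8.44394344e-05,  4.08789180e-01]), 'force': array([-0.14912344,  0.34560775, -0.47386629]), 'moment': array([-0.00819894,  0.00447733,  0.00544287]), 'grip_width': 0.09397121359938478}
0.019
scene 44.12692249157788 286.39140271882525 200.88096512805672 [[ 0.13596758  0.99068004 -0.00811682]
 [ 0.52637985 -0.07917988 -0.84655467]
 [-0.8393075   0.11083146 -0.5322399 ]] [-0.14962442 -0.23864955  1.49153575] [ 1.39782152 -0.0359754   0.59061048]
top 43.093476829920974 272.7248133340725 206.5976679124516 [[ 2.22219573e-02 -9.99752960e-01 -4.51801704e-04]
 [-9.92925458e-01 -2.20174701e-02 -1.16680187e-01]
 [ 1.16641415e-01  3.04146756e-03 -9.93169437e-01]] [0.08071269 0.63153171 1.00851243] [0.507636   0.09153013 1.07534742]
```

View pics/scene0.png

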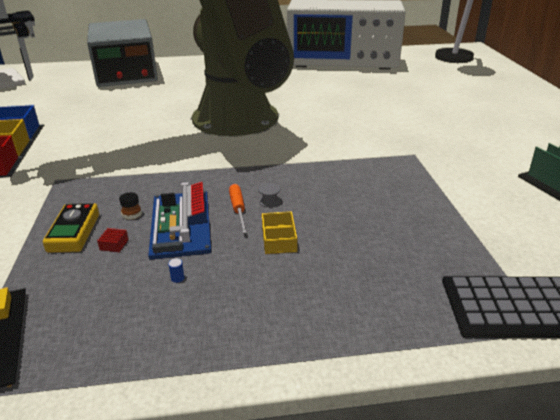

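View pics/top0.png

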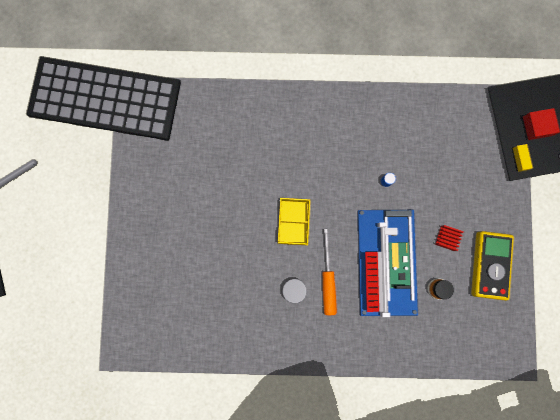

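```bash
cat > h.py <<'E'
import numpy as np,cv2
def f(c): return 210/np.tan(np.radians(float(c["fov_y"]))/2)
def ray(c,u,v,z):
    d=np.array([(u-c["cx"])/f(c),(v-c["cy"])/f(c),1.]);R=c["R"];o=-R.T@c["t"];w=R.T@d
    return o+w*(z-o[2])/w[2]
def proj(c,X):
    p=np.asarray(X)@c["R"].T+c["t"];return p[...,:2]/p[...,2:]*f(c)+[c["cx"],c["cy"]]
E
python3 - <<'E'
from h import *
c=dict(np.load("top0.npz"));s=dict(np.load("scene0.npz"))
im=c["pixels"][:,:,::-1]
cv2.imwrite("pics/tz.png",cv2.resize(im[200:325,335:435],None,fx=5,fy=4.8,interpolation=cv2.INTER_CUBIC)[:600])
im2=s["pixels"][:,:,::-1]
cv2.imwrite("pics/sz.png",cv2.resize(im2[170:265,140:225],None,fx=6,fy=6,interpolation=cv2.INTER_CUBIC)[:600])
hsv=cv2.cvtColor(im,cv2.COLOR_BGR2HSV)
m=cv2.inRange(hsv,(100,130,50),(125,255,255));m[:195]=0
m[:, :340]=0;m[:,425:]=0
cs,_=cv2.findContours(m,0,2);
pts=np.vstack([k for k in cs if cv2.contourArea(k)>20])
r=cv2.minAreaRect(pts);b=cv2.boxPoints(r);print(r,b)
W=np.array([ray(c,*p,0.012) for p in b]);print(W.round(4));print(np.linalg.norm(np.diff(W,axis=0),axis=1))
E
```

```text
((387.3800964355469, 262.5024108886719), (106.1187744140625, 57.44850540161133), 88.85424041748047) [[357.60062 210.028  ]
 [415.03763 208.87926]
 [417.15958 314.9768 ]
 [359.72256 316.12555]]
[[ 0.6294 -0.076   0.012 ]
 [ 0.6342 -0.1916  0.012 ]
 [ 0.4243 -0.1938  0.012 ]
 [ 0.4196 -0.081   0.012 ]]
[0.11561306 0.20990933 0.11296617]
```

View pics/tz.png

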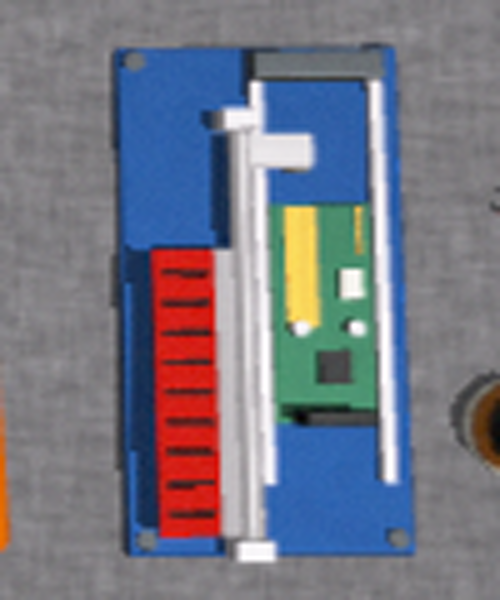

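View pics/sz.png

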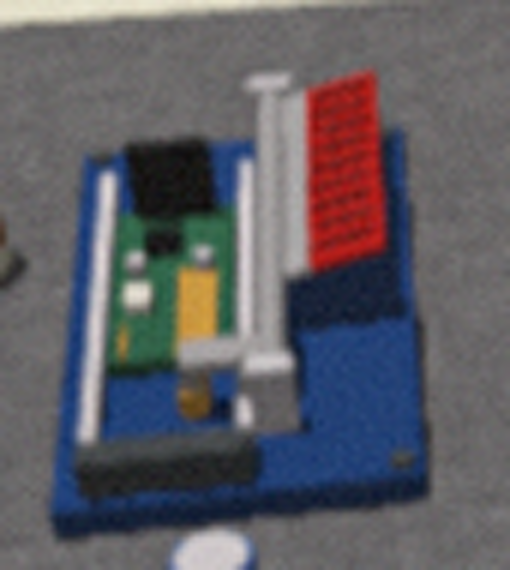

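```bash
python3 - <<'E'
from h import *
c=dict(np.load("top0.npz"));s=dict(np.load("scene0.npz"))
T=lambda x,y:(335+(x+.5)/5-.5,200+(y+.5)/4.8-.5)
S=lambda x,y:(140+(x+.5)/6-.5,170+(y+.5)/6-.5)
P=[("top",(392,46),(95,-35,12)),("top",(413,555),(-115,-35,12)),("top",(115,48),(95,78,0)),("top",(128,555),(-115,78,0)),
("top",(398,482),(-85,-26,20)),("top",(384,482),(-85,-21.5,20)),("top",(264,485),(-85,26,20)),("top",(277,485),(-85,21.5,20)),
("scene",(80,442),(80,-26,20)),("scene",(105,171),(-85,-24,20)),("scene",(55,515),(95,-35,12)),("scene",(427,480),(95,78,12)),("scene",(400,130),(-115,78,12))]
F=[];Wd=[]
for n,p,X in P:
    cc,q=(c,T(*p)) if n=="top" else (s,S(*p))
    Wd.append(ray(cc,*q,X[2]/1000));F.append(X)
F=np.array(F)[:,:2]/1000;Wd=np.array(Wd)[:,:2]
def fit(F,W):
    a=F.mean(0);b=W.mean(0);H=(F-a).T@(W-b);th=np.arctan2(H[0,1]-H[1,0],H[0,0]+H[1,1])
    R=np.array([[np.cos(th),-np.sin(th)],[np.sin(th),np.cos(th)]]);return th,R,b-R@a
for name,idx in (("all",range(13)),("top",range(8)),("scene",range(8,13))):
    idx=list(idx);th,R,t=fit(F[idx],Wd[idx]);print(name,np.degrees(th),t.round(4));print(((Wd[idx]-F[idx]@R.T-t)*1000).round(1).tolist())
th,R,t=fit(F,Wd)
def fx(w): return np.r_[(w[:2]-t)@R,w[2]]*1000
for nm,p,z in (("front L",(270,205),18),("front R",(368,205),18),("rear block top",(335,425),46),("pad TL",(152,250),41),("pad BR",(220,535),35),("nose tip/arm end",(313,150),30)):
    print(nm,fx(ray(c,*T(*p),z/1000)).round(1))
for nm,p,z in (("frontL",(108,372),18),("front@",(170,372),18),("blocktopL",(127,147),46),("blocktopR",(208,142),46)):
    print(nm,fx(ray(s,*S(*p),z/1000)).round(1))
# depth-based heights
for n,cc in (("top",c),("scene",s)):
    print(n)
    Z=cc["z_map"];v,u=np.mgrid[0:420,0:560];d=np.stack([(u-cc["cx"])/f(cc)*Z,(v-cc["cy"])/f(cc)*Z,Z],-1)
    Wp=(d-cc["t"])@cc["R"]; np.save(n+"w.npy",Wp)
    fxp=(Wp[...,:2]-t)@R*1000
    for nm,(x0,x1,y0,y1) in dict(bed=(66,76,-15,-3),base=(65,90,45,70),pad=(-100,5,47,70),coupon=(0,20,-18,18),mat=(-60,0,-60,-45)).items():
        k=(fxp[...,0]>x0)&(fxp[...,0]<x1)&(fxp[...,1]>y0)&(fxp[...,1]<y1)&(Z>0)
        zz=Wp[k][:,2]*1000
        if len(zz):print(nm,len(zz),np.percentile(zz,[10,50,90]).round(1))
E
```

```text
all 1.612843470466327 [ 0.5361 -0.1567]
[[1.5, 1.6], [1.7, 1.0], [2.7, -1.9], [1.4, -1.9], [1.8, -1.1], [1.8, -0.1], [0.8, -0.6], [0.8, -1.2], [-10.4, 0.8], [-5.0, -0.5], [-0.5, 2.9], [1.7, 1.0], [1.7, 0.0]]
top 1.6935431705765995 [ 0.5377 -0.1572]
[[-0.2, 1.9], [0.1, 1.6], [1.2, -1.5], [-0.0, -1.3], [0.1, -0.5], [0.2, 0.5], [-0.7, -0.0], [-0.7, -0.6]]
scene 1.1857496011922524 [ 0.5335 -0.1558]
[[-7.6, 0.5], [-2.2, -2.1], [2.3, 2.6], [3.7, 0.7], [3.8, -1.8]]
front L [29.9 19.  18. ]
front R [ 29.7 -19.9  18. ]
rear block top [-59.2   2.9  46. ]
pad TL [10.9 70.3 41. ]
pad BR [-103.    46.1   35. ]
nose tip/arm end [51.8  4.  30. ]
frontL [ 30.6 -18.4  18. ]
front@ [34.  1. 18.]
blocktopL [-60.9 -12.2  46. ]
blocktopR [-59.4  14.7  46. ]
top
bed 31 [10.1 13.1 15.7]
base 159 [10.3 12.6 14.9]
pad 724 [14.3 39.  42.7]
coupon 178 [16.7 18.9 21.7]
mat 230 [-1.3  1.6  4.6]
scene
base 110 [12.3 13.6 15. ]
pad 409 [13.5 39.3 42.3]
coupon 103 [18.8 20.  21.4]
mat 136 [1.2 2.4 4.3]
```

```bash
cat >> h.py <<'E'
from scipy.spatial.transform import Rotation as Ro
TH=np.radians(1.65);T2=np.array([0.5373,-0.157]);RF=np.array([[np.cos(TH),-np.sin(TH)],[np.sin(TH),np.cos(TH)]])
def fw(x,y,z): return np.r_[RF@np.array([x,y])/1000+T2,z/1000]
def wf(w): return np.r_[(w[:2]-T2)@RF*1000,w[2]*1000]
def delta(o,x,y,ztip):
    R=Ro.from_euler("xyz",o["eef_rot"]);tgt=fw(x,y,ztip+19)
    sh=R.inv().apply(tgt-o["ee_pos"]);Rt=Ro.from_euler("xyz",[np.pi,0,TH])
    return sh.round(4),(R.inv()*Rt).as_rotvec(degrees=True).round(2)
E
python3 - <<'E'
from h import *
from station import ctrl
o=ctrl.get_obs();print(fw(-76,29,0),delta(o,-76,29,150),delta(o,-76,29,70))
E
```

```text
[ 0.46049649 -0.13020036  0.        ] (array([ 0.3708, -0.2472,  0.0552]), array([-6.000e-02,  1.000e-02,  2.177e+01])) (array([ 0.3708, -0.2471,  0.1352]), array([-6.000e-02,  1.000e-02,  2.177e+01]))
```

send_rows(
  series=[
    [0,0,4,0.045,-0.03,0.005,-0.03],
    [0,0,8,0.09,-0.06,0.015,-0.03],
    [0,0,12,0.135,-0.09,0.02,-0.03],
    [0,0,16,0.18,-0.12,0.03,-0.03],
    [0,0,20,0.225,-0.15,0.035,-0.03],
    [0,0,21.8,0.27,-0.18,0.04,-0.03],
    [0,0,21.8,0.315,-0.21,0.05,-0.03],
    [0,0,21.8,0.35,-0.235,0.055,-0.03],
  ],
  force=40,
)

```text
time_s: 0.9
ee_pos: [0.4338, -0.1693, 0.1725]
eef_rot: [-3.142, 0.0, 0.028]
force: [1.3, -1.0, 0.1]
grip_width: 0.0458
```

```bash
python3 - <<'E'
from h import *
from station import ctrl
o=ctrl.get_obs();print(o["time_s"],o["ee_pos"],o["eef_rot"],o["grip_width"],wf(o["ee_pos"]),delta(o,-76,29,70))
E
```

```text
0.9 [ 0.43375559 -0.16931494  0.17245775] [-3.14158525e+00  3.61646827e-05  2.81484467e-02] 0.04584003161404078 [-103.85607728   -9.32838285  172.45774716] (array([ 0.0278, -0.0383,  0.0835]), array([-0.  ,  0.  , -0.04]))
```

send_rows(
  series=[
    [0,0,0,0,0,0,-0.03],
    [0,0,0,0,0,0,-0.03],
  ],
)

```text
time_s: 1.1
ee_pos: [0.4332, -0.1705, 0.1725]
eef_rot: [-3.141, 0.001, 0.031]
force: [-0.3, 0.6, 0.1]
grip_width: 0.0456
```

```bash
python3 - <<'E'
from h import *
from station import ctrl
o=ctrl.get_obs();print(o["time_s"],o["ee_pos"],o["eef_rot"],o["grip_width"],wf(o["ee_pos"]),delta(o,-76,29,70))
E
```

```text
1.1 [ 0.43324343 -0.17049779  0.17247862] [-3.14130216e+00  7.92286144e-04  3.07684967e-02] 0.04556889296865389 [-104.40207566  -10.49599124  172.47862265] (array([ 0.0285, -0.0394,  0.0835]), array([-0.02,  0.05,  0.11]))
```

send_rows(
  series=[
    [0,0,0,0.0145,-0.02,0.02,-0.03],
    [0,0,0,0.0285,-0.0395,0.05,-0.03],
    [0,0,0,0.0285,-0.0395,0.083,-0.03],
    [0,0,0,0.0285,-0.0395,0.083,-0.03],
  ],
)

```text
time_s: 1.5
ee_pos: [0.4583, -0.1313, 0.0867]
eef_rot: [-3.139, 0.006, 0.027]
force: [-0.4, 0.1, 0.2]
grip_width: 0.0455
```

```bash
cat > look.py <<'E'
from h import *
from station import ctrl
import sys
o=ctrl.get_obs();print(o["time_s"],o["ee_pos"],o["eef_rot"],o["grip_width"],o["force"].round(1),wf(o["ee_pos"]).round(1))
k=sys.argv[1]
t=ctrl.camera("top");s=ctrl.camera("scene");np.savez(f"top{k}.npz",**t);np.savez(f"scene{k}.npz",**s)
a=cv2.resize(t["pixels"][195:325,330:440,::-1],None,fx=3.5,fy=3.5,interpolation=2)
b=cv2.resize(s["pixels"][150:270,130:235,::-1],None,fx=3.79,fy=3.79,interpolation=2)
h=min(len(a),len(b));cv2.imwrite(f"pics/l{k}.png",np.hstack([a[:h],b[:h]]))
E
python3 look.py 1
```

```text
1.5 [ 0.45832765 -0.13129222  0.0867138 ] [-3.1393994   0.0059267   0.02727427] 0.04547060680177112 [-0.4  0.1  0.2] [-78.2  28.   86.7]
```

View pics/l1.png

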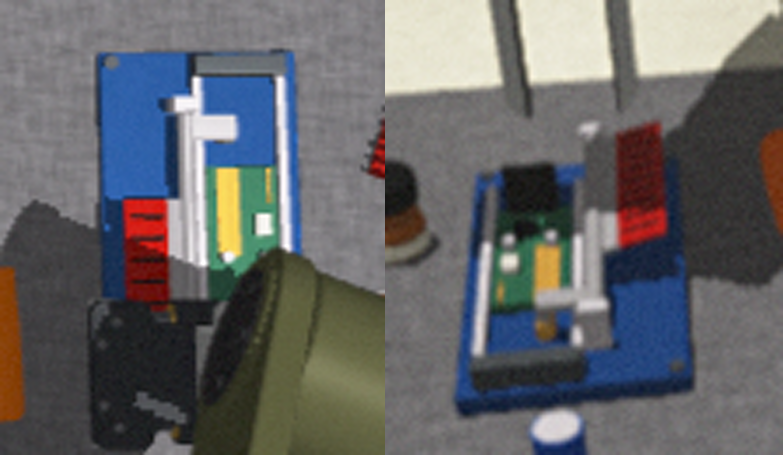

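```bash
python3 - <<'E'
from h import *
s=dict(np.load("scene1.npz"))
for y in (-1,57):
  for dy in (-6,6):
    for dx in (-8,8):
      p=proj(s,fw(-78+dx,y+dy,67.7));print(y,dy,dx,p.round(1),"panel",((p[0]-130)*3.79+385).round(),((p[1]-150)*3.79).round())
from station import ctrl
o=ctrl.get_obs();print(o["ee_pos"],o["eef_rot"],wf(o["ee_pos"]).round(1),delta(o,-76,29,45))
E
```

```text
-1 -6 -8 [162.2 178.8] panel 507.0 109.0
-1 -6 8 [161.9 182.7] panel 506.0 124.0
-1 6 -8 [168.1 178.3] panel 530.0 107.0
-1 6 8 [167.9 182.1] panel 529.0 122.0
57 -6 -8 [190.9 176.3] panel 616.0 100.0
57 -6 8 [191.  180.1] panel 616.0 114.0
57 6 -8 [196.8 175.8] panel 638.0 98.0
57 6 8 [196.9 179.6] panel 639.0 112.0
[ 0.46024509 -0.1321361   0.09051606] [-3.14152899e+00  3.96231999e-04  2.66631873e-02] [-76.3  27.1  90.5] (array([ 0.0003, -0.0019,  0.0265]), array([-0.  ,  0.02, -0.12]))
```

send_rows(
  series=[
    [0,0,-0.1,0,-0.002,0.013,-0.03],
    [0,0,-0.1,0,-0.002,0.0265,-0.03],
    [0,0,-0.1,0,-0.002,0.0265,-0.03],
    [0,0,-0.1,0,-0.002,0.0265,-0.03],
  ],
)

```text
time_s: 2.0
ee_pos: [0.4609, -0.1298, 0.0649]
eef_rot: [3.141, -0.002, 0.029]
force: [-0.3, -0.6, 0.3]
grip_width: 0.0456
```

```bash
python3 look.py 2; python3 - <<'E'
from h import *
from station import ctrl
o=ctrl.get_obs();print(o["time_s"],o["force"],delta(o,-76,29,28))
E
```

```text
2.0 [ 0.46091723 -0.12978816  0.06489282] [ 3.14089348e+00 -1.71182706e-03  2.90959139e-02] 0.0456319563204565 [-0.3 -0.6  0.3] [-75.6  29.4  64.9]
2.1 [-0.41801517 -0.1192007  -0.1541286 ] (array([-0.0005,  0.0006,  0.0177]), array([ 0.04, -0.11,  0.04]))
```

View pics/l2.png

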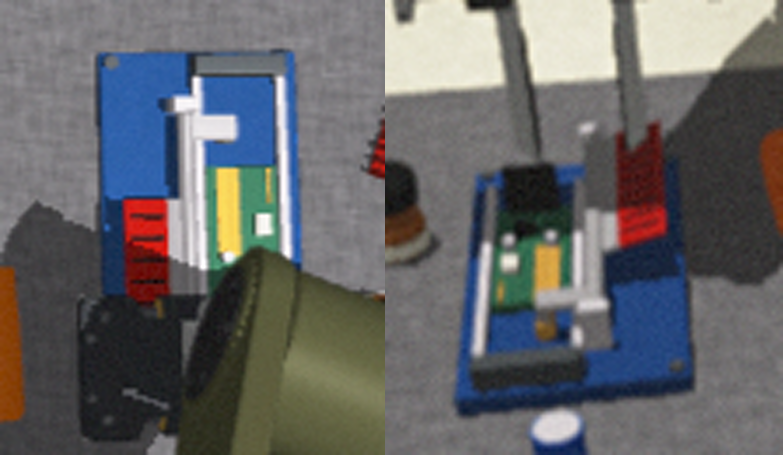

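The left finger stands just behind the black block, with its tip hidden by the block at panel (530,160). The right finger is over the middle of the pad at (635,150). I'm pressing now.

send_rows(
  series=[
    [0,0,0,0,0,0.006,-0.03],
    [0,0,0,0,0,0.012,-0.03],
    [0,0,0,0,0,0.0175,-0.03],
    [0,0,0,0,0,0.0175,-0.03],
    [0,0,0,0,0,0.0175,-0.03],
    [0,0,0,0,0,0.0175,-0.03],
  ],
)

```text
time_s: 2.7
ee_pos: [0.461, -0.1289, 0.0462]
eef_rot: [3.142, -0.001, 0.03]
force: [-0.3, 2.4, 8.4]
grip_width: 0.0454
```

```bash
python3 look.py 3; python3 - <<'E'
from h import *
from station import ctrl
o=ctrl.get_obs();print(o["time_s"],o["force"],delta(o,-60,29,28))
E
```

```text
2.7 [ 0.46097929 -0.12893452  0.04615472] [ 3.14151421e+00 -1.27446638e-03  3.00208004e-02] 0.04540297455653456 [-0.3  2.4  8.4] [-75.5  30.3  46.2]
2.8 [-0.28192496  1.8102969   7.80098813] (array([ 0.0155,  0.0013, -0.0008]), array([ 0.  , -0.07,  0.07]))
```

View pics/l3.png

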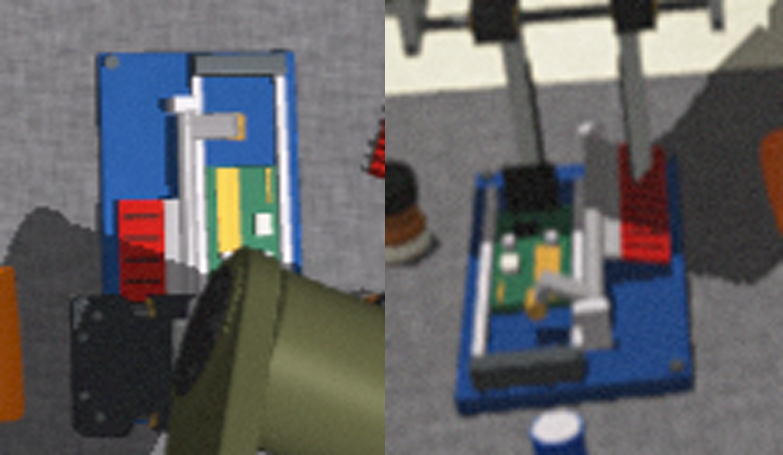

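The pad is down under about 8 N and the nose is visibly up, at panel (535,300). Next I push in small steps.

send_rows(
  series=[
    [0,0,0,0.004,0.0005,0,-0.03],
    [0,0,0,0.007,0.001,0,-0.03],
    [0,0,0,0.01,0.001,0,-0.03],
    [0,0,0,0.013,0.001,0,-0.03],
    [0,0,0,0.016,0.001,0,-0.03],
    [0,0,0,0.019,0.001,0,-0.03],
    [0,0,0,0.022,0.001,0,-0.03],
    [0,0,0,0.025,0.001,0,-0.03],
  ],
)

```text
time_s: 3.6
ee_pos: [0.4844, -0.1288, 0.0457]
eef_rot: [-3.141, 0.003, 0.03]
force: [-11.3, 2.9, 13.1]
grip_width: 0.0457
```

```bash
python3 look.py 4
```

```text
3.6 [ 0.48438759 -0.12884045  0.04565365] [-3.14052618  0.00328417  0.030498  ] 0.04572701910907749 [-11.3   2.9  13.1] [-52.1  29.7  45.7]
```

View pics/l4.png

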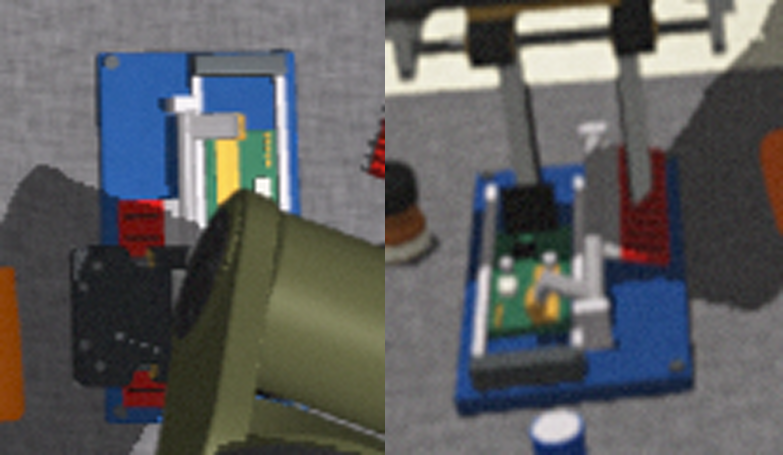

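The coupon's front edge has gone under the raised nose (top panel row 130) and it is running straight. I'll ease the pad press by 1 mm and keep pushing.

send_rows(
  series=[
    [0,0,0,0.003,0,-0.0005,-0.03],
    [0,0,0,0.006,0,-0.001,-0.03],
    [0,0,0,0.009,0,-0.001,-0.03],
    [0,0,0,0.012,0,-0.001,-0.03],
    [0,0,0,0.015,0,-0.001,-0.03],
    [0,0,0,0.018,0,-0.001,-0.03],
    [0,0,0,0.021,0,-0.001,-0.03],
    [0,0,0,0.024,0,-0.001,-0.03],
  ],
)

```text
time_s: 4.5
ee_pos: [0.5087, -0.1283, 0.0466]
eef_rot: [-3.141, 0.003, 0.03]
force: [-7.4, 1.3, 9.0]
grip_width: 0.0458
```

```bash
python3 look.py 5
```

```text
4.5 [ 0.50866355 -0.12827168  0.04656659] [-3.14091326e+00  2.52623656e-03  3.03614192e-02] 0.04576290184111939 [-7.4  1.3  9. ] [-27.8  29.5  46.6]
```

View pics/l5.png

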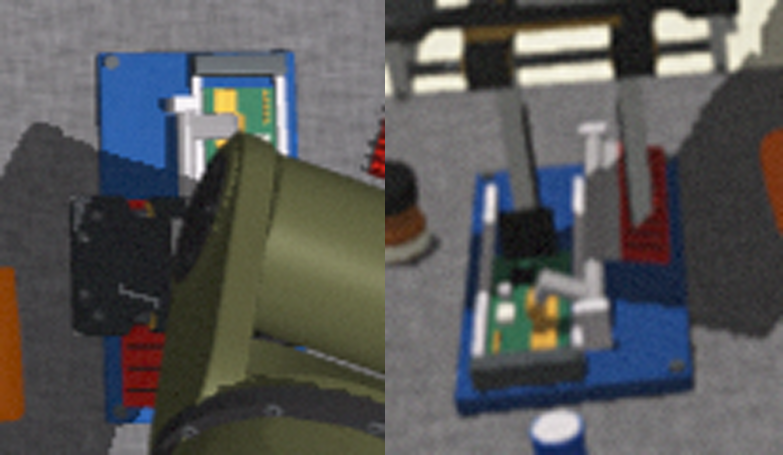

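About 10 mm remain: a strip of bed is still visible between the coupon front (row 87) and the stop (row 75). I'll close in slowly and watch the force.

send_rows(
  series=[
    [0,0,0,0.002,0,0,-0.03],
    [0,0,0,0.004,0,0,-0.03],
    [0,0,0,0.006,0,0,-0.03],
    [0,0,0,0.0075,0,0,-0.03],
    [0,0,0,0.0085,0,0,-0.03],
  ],
)

```text
time_s: 5.1
ee_pos: [0.5156, -0.1281, 0.0466]
eef_rot: [-3.14, 0.006, 0.03]
force: [-26.6, 1.0, 24.0]
grip_width: 0.0459
```

```bash
python3 look.py 6; python3 - <<'E'
from h import *
c=dict(np.load("top6.npz"))
im=c["pixels"][195:235,365:425,::-1]
cv2.imwrite("pics/z6.png",cv2.resize(im,None,fx=12,fy=12,interpolation=2))
E
```

```text
5.1 [ 0.51563963 -0.12808983  0.04659269] [-3.14043696  0.00646149  0.02991517] 0.04588971724905481 [-26.6   1.   24. ] [-20.8  29.5  46.6]
```

View pics/l6.png

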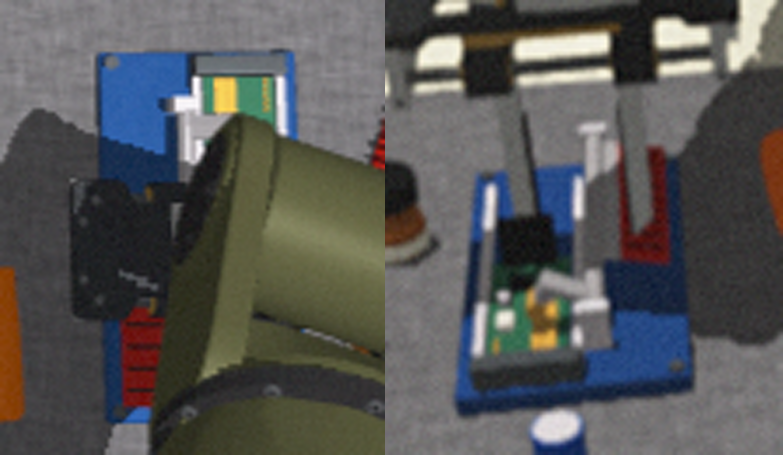

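View pics/z6.png

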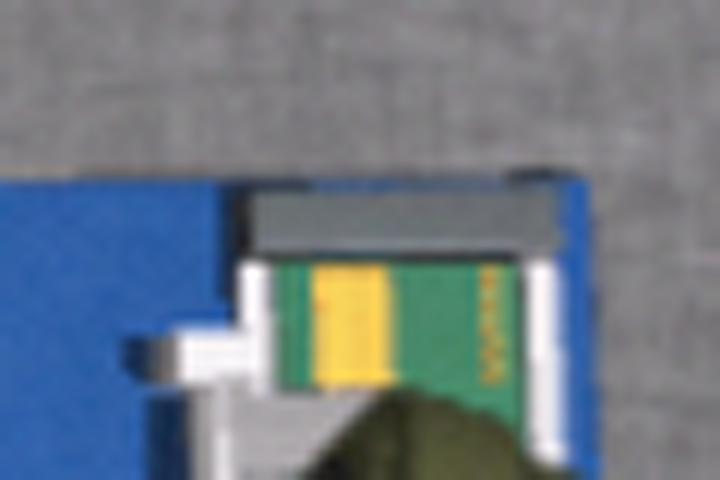

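The coupon's green front edge now meets the dark face of the stop (zoom row 258), and the push force rose to 27 N, so it is home. I'll back off the block first, with the pad still held down, and then rise.

send_rows(
  series=[
    [0,0,0,-0.001,0,0,-0.03],
    [0,0,0,-0.003,0,0,-0.03],
    [0,0,0,-0.006,0,0,-0.03],
    [0,0,0,-0.008,0,0,-0.03],
    [0,0,0,-0.008,0,0,-0.03],
  ],
)

```text
time_s: 5.7
ee_pos: [0.5112, -0.1285, 0.0477]
eef_rot: [3.141, -0.004, 0.03]
force: [3.3, 2.6, 8.1]
grip_width: 0.0456
```

```bash
python3 look.py 7; python3 - <<'E'
from h import *
c=dict(np.load("top7.npz"))
im=c["pixels"][195:235,365:425,::-1]
cv2.imwrite("pics/z7.png",cv2.resize(im,None,fx=12,fy=12,interpolation=2))
E
```

```text
5.7 [ 0.51123522 -0.12851062  0.0476796 ] [ 3.14107958 -0.00367593  0.02982621] 0.0455800521084401 [3.3 2.6 8.1] [-25.2  29.2  47.7]
```

View pics/l7.png

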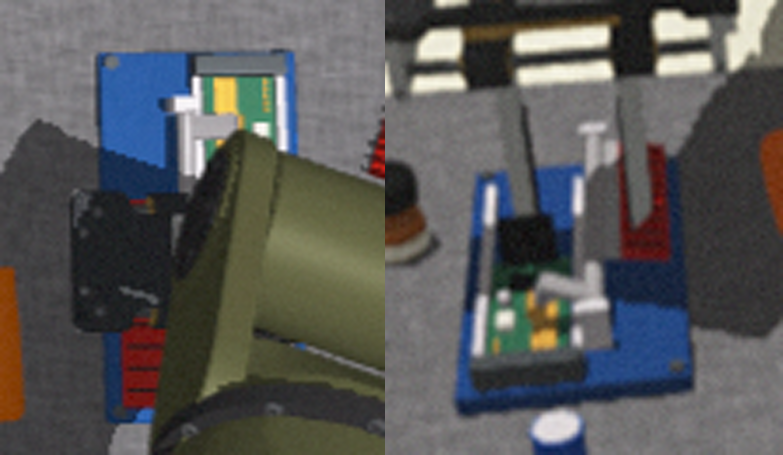

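View pics/z7.png

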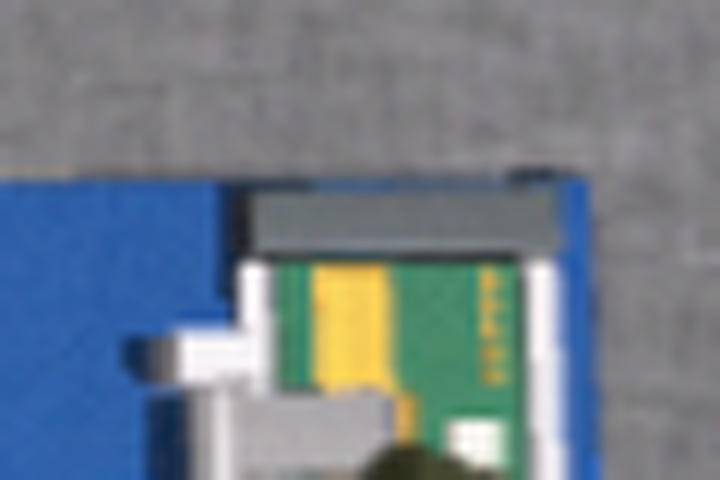

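The coupon stayed against the stop. I'll now release the pad straight up, slowly at first, and then move clear.

send_rows(
  series=[
    [0,0,0,0,0,-0.004,-0.03],
    [0,0,0,0,0,-0.008,-0.03],
    [0,0,0,0,0,-0.013,-0.03],
    [0,0,0,0,0,-0.02,-0.03],
    [0,0,0,0,0,-0.04,-0.03],
    [0,0,0,0,0,-0.08,-0.03],
    [0,0,0,0,0,-0.12,-0.03],
    [0,0,0,0,0,-0.15,-0.03],
  ],
)

```text
time_s: 6.6
ee_pos: [0.51, -0.1285, 0.1995]
eef_rot: [3.141, -0.001, 0.03]
force: [0.3, 0.6, -0.3]
grip_width: 0.0453
```

send_rows(
  series=[
    [0,0,0,-0.03,0.035,0,-0.03],
    [0,0,0,-0.06,0.07,0,-0.03],
    [0,0,0,-0.09,0.105,0,-0.03],
    [0,0,0,-0.11,0.14,0,-0.03],
    [0,0,0,-0.12,0.18,0,-0.03],
    [0,0,0,-0.12,0.22,0,-0.03],
    [0,0,0,-0.12,0.22,0,-0.03],
  ],
)

```text
time_s: 7.3
ee_pos: [0.3957, -0.3553, 0.1966]
eef_rot: [3.141, 0.0, 0.027]
force: [0.9, 0.7, -0.3]
grip_width: 0.0455
```

```bash
python3 look.py 8; python3 - <<'E'
from h import *
c=dict(np.load("top8.npz"))
im=c["pixels"][:,:,::-1]
cv2.imwrite("pics/z8.png",cv2.resize(im[200:325,335:435],None,fx=4.8,fy=4.8,interpolation=2))
cv2.imwrite("pics/t8.png",im)
E
```

```text
7.3 [ 0.39567826 -0.35529585  0.1966466 ] [3.14129675e+00 2.97320367e-04 2.66344765e-02] 0.04554661344617002 [ 0.9  0.7 -0.3] [-147.3 -194.1  196.6]
```

View pics/l8.png

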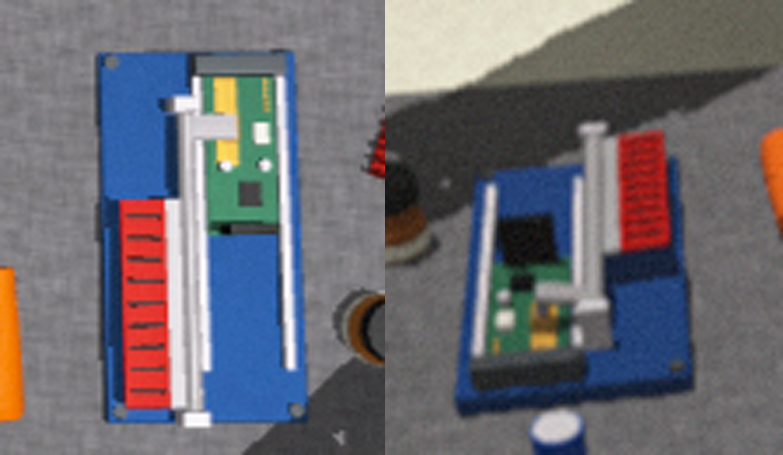

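View pics/z8.png

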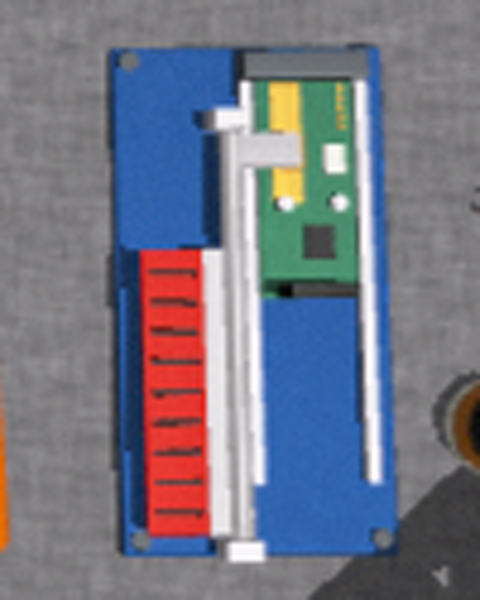

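View pics/t8.png

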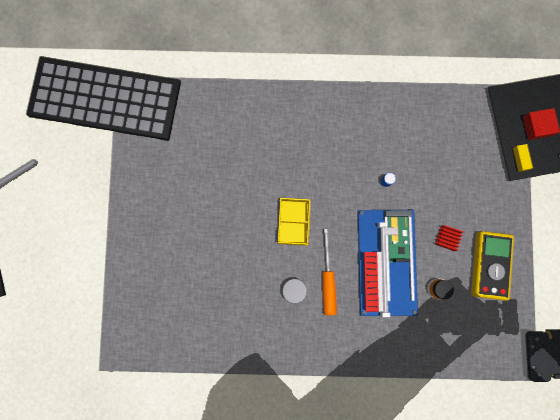

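```bash
python3 - <<'E'
from h import *
c=dict(np.load("top8.npz"));c0=dict(np.load("top0.npz"))
T=lambda x,y:(335+(x+.5)/4.8-.5,200+(y+.5)/4.8-.5)
for nm,p,z in (("stop top front edge",(300,79),26),("coupon front",(325,82),18),("block rear top",(325,296),46)):
    print(nm,wf(ray(c,*T(*p),z/1000)).round(1))
# coupon motion by phase-free template of the chip (dark square centroid)
def green(c):
    hs=cv2.cvtColor(c["pixels"],cv2.COLOR_RGB2HSV);m=cv2.inRange(hs,(65,80,40),(90,255,255));m[:, :380]=0;m[:,415:]=0;m[:205]=0;m[310:]=0
    ys,xs=np.nonzero(m);W=np.array([wf(ray(c,x,y,.018)) for x,y in zip(xs,ys)]);return W
for n,k in (("start",c0),("now",c)):
    W=green(k);s=W[(W[:,1]<-6)&(W[:,1]>-17)];print(n,"green x range",np.percentile(s[:,0],[1,50,99]).round(1))
s8=dict(np.load("scene8.npz"))
for n,cc in (("top",c),("scene",s8),("top0",c0)):
    Z=cc["z_map"];v,u=np.mgrid[0:420,0:560];d=np.stack([(u-cc["cx"])/f(cc)*Z,(v-cc["cy"])/f(cc)*Z,Z],-1)
    Wp=((d-cc["t"])@cc["R"]).reshape(-1,3);F=np.c_[(Wp[:,:2]-T2)@RF*1000,Wp[:,2]*1000]
    k=(F[:,0]>-95)&(F[:,0]<0)&(F[:,1]>48)&(F[:,1]<69)&(F[:,2]>22)&(Z.ravel()>0)
    A=np.polyfit(F[k,1],F[k,2],1);print(n,"pad slope",A[0].round(3),"clip~",(0.25-np.arctan(A[0])).round(3),"mid z",np.polyval(A,57.7).round(1))
    k=(F[:,0]>0)&(F[:,0]<40)&(F[:,1]>-17)&(F[:,1]<0)&(Z.ravel()>0);print("coupon top z",np.median(F[k,2]).round(1))
# bystanders: picture change
df=cv2.absdiff(c["pixels"],c0["pixels"]).max(2);df[200:320,355:420]=0
print("changed px above row 260:",(df[:260]>60).sum())
E
```

```text
stop top front edge [80.3  2.5 26. ]
coupon front [79.7 -9.7 18. ]
block rear top [-9.2  0.2 46. ]
start green x range [-55.3 -18.2  27.2]
now green x range [-2.4 35.1 79.1]
top pad slope 0.068 clip~ 0.183 mid z 34.2
coupon top z 19.7
scene pad slope 0.074 clip~ 0.176 mid z 35.2
coupon top z 20.3
top0 pad slope 0.272 clip~ -0.016 mid z 39.2
coupon top z 17.7
changed px above row 260: 0
```

```bash
python3 - <<'E'
from station import ctrl
print(ctrl.hand_in())
E
```

```text
the job is handed in; nothing more can be done
None
```

The coupon is loaded in the fixture and clamped. I handed the job in after about 7.4 s of robot time, and it reported no verdict.

**What I did:** I found the fixture and coupon in the two camera views. With the jaws 45.5 mm apart, I held the red pad down with one fingertip at about 8 N. With the other I pushed the black block about 50 mm, until the force rose to 27 N at the end stop. I then backed off about 4 mm with the pad still held, lifted straight up and moved clear.

**Last checks:**
- **Coupon position:** its front edge is at fixture x 79.7 mm, against the stop face at 80.3 mm. The rear of its block is at -9.2 mm, which puts the coupon at about x 35 mm.
- **Clip:** the pad slope gives an angle of about 0.18 rad from both cameras, so the nose is resting on the coupon.
- **Other items:** nothing changed in the top picture above row 260. Below that I checked only by eye, because the arm's shadow falls there.

**Disagreements:**
- **Fixture position:** the scene view gave a fixture position 2 to 4 mm off the top view, partly because one of my points was hidden by the stop. I used the top view.
- **End of the push:** the arm's position put the coupon at about 32 mm when it met the stop, while the pictures show about 35 mm.
- **Coupon height:** its top measured about 20 mm instead of 18 mm, within the scatter of the depth readings.

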